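Return the blue coffee tin through the soft-close flap

ROBOT

A 6-joint arm with a two-finger parallel gripper is mounted at the origin on the work surface. World frame = base frame: x ahead of the robot, y to its left, z up, the work surface at z = 0. Lengths are in m, angles in rad, forces in N, time in s.
With the tool pointing down it reaches from about 0.3 to 0.875 m from the base axis. Payload 4.2 kg.
Tool frame: the origin (TCP) lies at the very end of the fingers, on their centre line; the grasp point (between the pads) lies 19 mm behind it; z points along the fingers, y is the line along which they close (so a half turn about z gives the same grasp; the last joint's range is limited). The gripper opens to 85 mm and grips with 20 to 120 N. Pads are 22 mm wide; open, the fingers measure 114 mm over their backs; the gripper's body (76 mm by 85 mm) begins 54 mm behind the grasp point. The pads swing forward as they close: fully open they stand 13 mm farther back than shut.
Start: joints at [1.327, 0.32, 1.565, -0, 1.257, -0.02], TCP at [0.128, 0.561, 0.231] pointing down, gripper open.
Joint ranges: [-3.11, 3.11], [-0.84, 2.01], [0.21, 2.61], [-1.34, 4.49], [0.05, 2.63], [-2.56, 2.56]. Speed limits (rad/s): [2.57, 2.57, 3.14, 3.14, 3.14, 3.14].

INTERFACE

Orientations are given as a unit quaternion [x, y, z, w].
In Python, from cell import r, get_image, camera_model gives the robot as it stands. The module is installed in compiled form; this text tells all that it offers.
- The arm moves only by the tool arm_command, never from a script. Its argument "plan" is a list that holds one entry, the list of rows, each a list of 6 numbers: the shift along the tool's x, y, z in m, then the turn, a rotation vector about the tool's x, y, z in units of 6 degrees (1.0 is 6 degrees). A call has 1 to 12 rows; each row shifts and turns the commanded pose from where the row before left it, along the tool's axes as they then stand; what a row does not reach is not made up. A row lasts 1/8 s, in which the tool goes at most 62.5 mm and 10.7 degrees, less where a joint would pass 70% of its speed; a pose out of reach is approached as far as the arm can. A call with a gripper value outside its range is refused whole. "claw" is the closure, from 0 (fully open) to 1 (shut), set as the call begins (left out, the last holds). The fingers move at their own pace and stop on an object; "grip_force" is the grip in N (left out, the last holds). Time passes only in rows, so rows that do not move let the fingers close. It gives the time, the measured TCP pose, the force, the opening and the grip force at its end, in the units of the state.
- r.get_obs(): the state, without advancing time (a new reading comes with each control period).
- get_image(name): name is "scene" or "top" or "wrist"; returns the picture (384x512x3 uint8, red, green, blue); there is no depth.
- camera_model(name): a dict with "camera_matrix" (3x3 intrinsics, pixels), "camera_from_world" (4x4, takes a point from world to camera coordinates). Camera axes: x right, y down, z forward; pixel columns grow to the right and rows downward; lengths in m; the calibration is good to about 2 mm. A picture is of the moment at which its call begins: read the wrist's pose just before it. camera_model takes no time and is no camera call; for the wrist camera it gives the pose at the moment of the call.
- r.sign_off(): hands the job in; it is judged then, once.
The state is a dict: "time_s": time; "q": joint angles; "dq": joint speeds; "joint_efforts": joint torques, N m; "eef_pos": TCP position; "ee_rot": TCP orientation; "contact_force": force on the tool from outside, world axes, zero at the start; "moment": the same for the moment, N m; "opening": opening from 0.0 (shut) to 1.0 (fully open); "gripper_force": force on a finger pad.
Only numpy, scipy, OpenCV 4.12 (cv2) and the standard library are available. Lean on these libraries where they do the work, as an engineer would, in place of code of your own. Each camera call takes 0.05 s, during which the arm holds its last target. There are 200 camera calls.

TASK

Push the blue coffee tin with your fingertips along the deck of the return box, so that its nose pushes the yellow flap open, and slide it on under the flap until it drops down the chute inside. Keep the fingers off the flap itself: draw them back out of the mouth before it swings down behind the tin, and finish with it hanging shut. Only push the tin, never pick it up, and leave everything else on the table where it stands.

Things in the scene. Friction and masses are not known exactly. Their poses are not given: they have to be found in the camera images.
- box: Return box, fixed on the table: a raised aluminium feed deck leads to a mouth closed by a yellow flap, then a chute in a clear box with white frame and end wall. Origin: on the table (z = 0) straight below the middle of the mouth. x is level and points the way in (deck, mouth, box), y across, z up. The end wall's inside is at x = 243 mm. Smooth: friction about 0.3. All x below are in this frame.
- deck_start (a point): Middle of the deck's outer end, x = -267 mm. The deck is flat, 90 mm above the table, from there to x = +40 mm. Orange guide rails 6 mm thick and 18 mm tall stand on it: 132 mm clear between them from x = -267 to -130 mm, then narrowing evenly to 76 mm clear at x = -70 mm, and 76 mm on to the mouth.
- sill_edge (a point): Middle of the deck's inner edge, x = +40 mm, 90 mm above the table. From here a 45 degree chute falls to a floor 12 mm above the table. Once the tin's middle is past this edge it tips and slides down by itself; its rear face is then 5 mm short of the mouth's plane, but fingers rubbing on it can delay the tipping, so a fingertip may have to reach up to 15 mm in.
- mouth (a point): Middle of the mouth's lower edge, on the deck, 90 mm above the box's origin (x = 0), axes as the box. The mouth is 86 mm wide, 62 mm high. Above it a white lintel (x = -8 to +4 mm) and then a clear roof, both topping out 160 mm above the table; box 110 mm wide here. A tool leaning back 30 to 45 degrees reaches in under the lintel; an upright one meets the lintel first.
- flap (a joint): Yellow flap, 80 mm wide, 59 mm long, 3 mm thick, 70 g, on a level hinge 152 mm above the table at x = 3.5 mm. 0 = hanging shut; grows (rad, to 1.45) as its lower edge is pushed into the box. Falls shut by gravity, damped: 2 to 3 s from where the tin leaves it. Rides on the tin's top at about 1.1. Opening it with the tin takes about 1 to 4 N.
- flap_edge (a point): Middle of the flap's lower edge (3 mm above the deck when shut).
- tin: Blue rectangular coffee tin with a bare steel lid end and a paper label on top, lying flat on the deck between the rails: 90 mm long (its x; the lid is the 14 mm at the -x end, away from the flap), 60 mm wide (y), 36 mm tall (z). Origin: centre of its underside. Mass 0.2 to 0.4 kg, friction about 0.3.
- tin_center (a point): Centre of the blue tin, 18 mm above its underside.
- pitcher: Bystander: steel milk pitcher, 84 mm across, 105 mm tall. Origin under its centre.
- measure: Bystander: glass measuring mug, 96 mm across, 95 mm tall. Origin under its centre.
- syrup: Bystander: amber syrup bottle, 66 mm across, 200 mm tall. Origin under its centre.
- cups: Bystander: stack of white cups, 88 mm across, 118 mm tall. Origin under its centre.
- green_tin: Bystander: green coffee tin standing upright, 60 x 36 mm, 90 mm tall. Origin under its centre.
- red_cap: Bystander: red milk-jug cap, 40 mm across, 14 mm tall. Origin under its centre.
Mind the look-alikes: they are no part of the job. Of the things that look like the tin, the smaller one is meant.

How it is judged:
By the outcome, as a careful person would: the job done as asked, in the order asked, and still so for the second after the job is handed in, with the robot touching nothing.
It also fails if it takes over 45 s, if anything falls off the work surface, if the arm or the gripper's body presses on something with over 40 N, if the wrist force passes 120 N, or if a joint passes its speed limit or range.

## Working session

There is one attempt and no reset: what is moved stays moved. The work goes in short steps, Python scripts to look and compute and a tool call to move; the robot and the scene stay as the last step left them, time stands still between calls to the robot, and variables do not carry over. Pictures are saved under pics/ and viewed, at most 10 in all, crops included, and the job is handed in when it is done.

Besides the shell and the picture viewer there is one more tool, called after "Call:" as name(argument=value, ...), one argument or row to a line, values as JSON. arm_command: Moves the arm, as the interface text tells. Its arguments: {"type":"object","properties":{"plan":{"type":"array"},"claw":{"type":"number"},"grip_force":{"type":"number"}},"required":["plan"]}

```bash
mkdir -p pics
python3 - <<'E'
from cell import r,get_image,camera_model
import cv2,numpy as np
for n in("scene","top"):
    im=get_image(n); cv2.imwrite(f"pics/{n}0.png",cv2.resize(im[:,:,::-1],(800,600),interpolation=cv2.INTER_CUBIC))
    m=camera_model(n);print(n,np.round(m["camera_matrix"],1).tolist(),np.round(m["camera_from_world"],4).tolist())
o=r.get_obs();print({k:np.round(v,3).tolist() for k,v in o.items()})
E
```

```text
scene [[433.3, 0.0, 252.4], [0.0, 433.3, 193.1], [0.0, 0.0, 1.0]] [[-0.8056, 0.5924, -0.0103, 0.4968], [0.355, 0.4688, -0.8088, -0.0697], [-0.4743, -0.6552, -0.588, 1.6048], [0.0, 0.0, 0.0, 1.0]]
top [[471.7, 0.0, 255.6], [0.0, 471.7, 194.5], [0.0, 0.0, 1.0]] [[-0.0044, -0.9998, 0.0191, -0.0663], [-0.9933, 0.0022, -0.1152, 0.5955], [0.1151, -0.0195, -0.9932, 1.4375], [0.0, 0.0, 0.0, 1.0]]
{'time_s': 0.1, 'q': [1.327, 0.32, 1.566, -0.0, 1.257, -0.02], 'dq': [-0.0, -0.001, -0.002, 0.001, -0.002, -0.001], 'joint_efforts': [0.0, -41.641, -23.471, -0.0, 0.005, 0.0], 'eef_pos': [0.128, 0.56, 0.231], 'ee_rot': [0.112, 0.994, -0.001, -0.0], 'contact_force': [-0.007, 0.341, 0.034], 'moment': [-0.001, 0.052, -0.011], 'gripper_force': 0.0, 'opening': 0.999}
```

View pics/scene0.png

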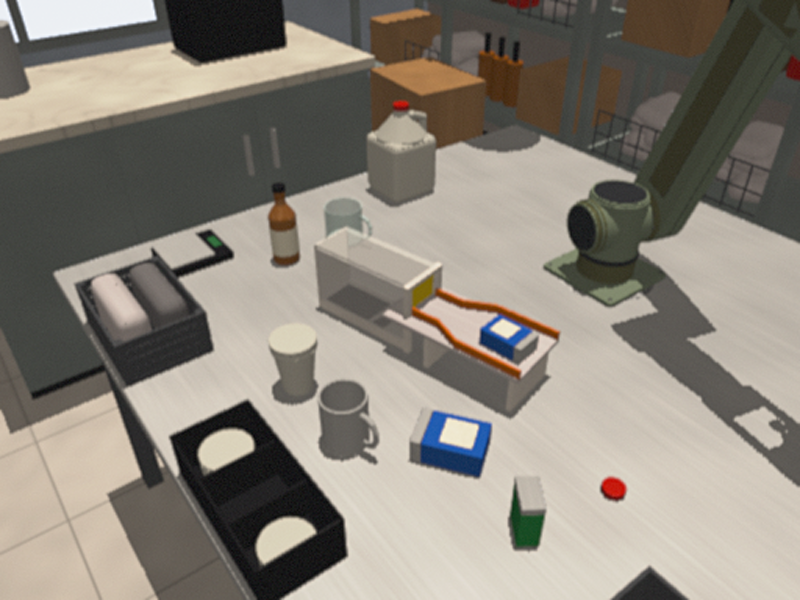

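View pics/top0.png

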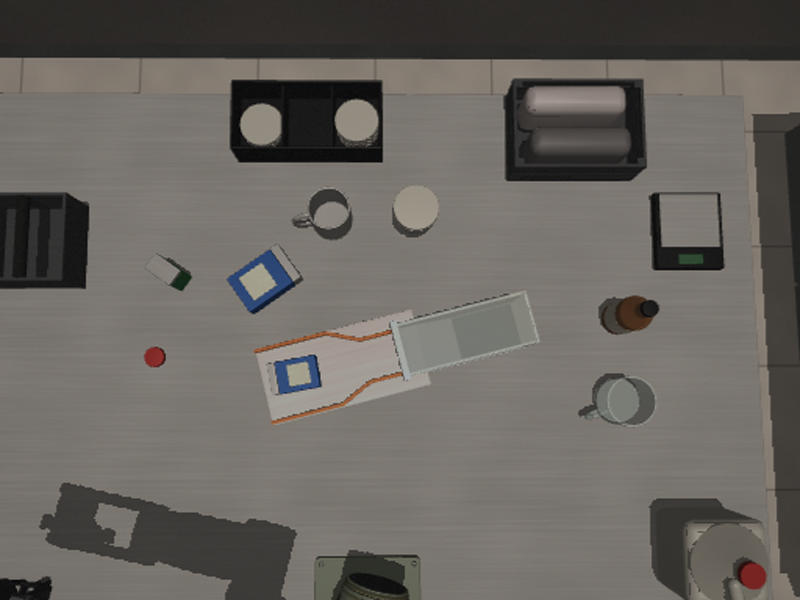

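The scene view shows the box in the middle, with the small blue tin on its deck at about (508,337). The larger blue look-alike lies on the table at (452,442). In the top view the deck runs from (265,385) to the mouth at about (400,350), with the tin at (297,375). I'll enlarge the top view.

Run:
```python
from cell import r,get_image
import cv2
im=get_image("top")[182:282,155:355,::-1]; cv2.imwrite("pics/top1.png",cv2.resize(im,(800,400),interpolation=cv2.INTER_CUBIC))
```

```text
(no output)
```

View pics/top1.png

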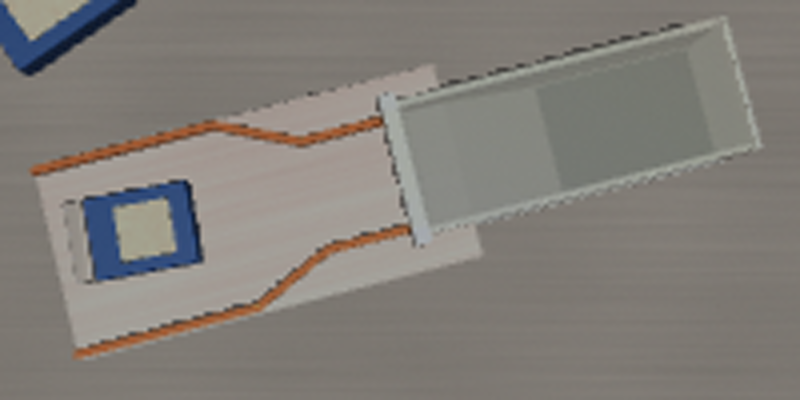

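```bash
cat > h.py <<'E'
from cell import r,get_image,camera_model
import numpy as np
from scipy.optimize import least_squares
from scipy.spatial.transform import Rotation as R
def proj(n,P):
    m=camera_model(n);P=np.c_[P,np.ones(len(P))]@m["camera_from_world"].T
    q=P[:,:3]@m["camera_matrix"].T;return q[:,:2]/q[:,2:]
def fit(n,L,uv,z0,x0):
    L=np.array(L,float)/1000;uv=np.array(uv,float)
    def W(p):
        c,s=np.cos(p[2]),np.sin(p[2]);return np.c_[p[0]+c*L[:,0]-s*L[:,1],p[1]+s*L[:,0]+c*L[:,1],L[:,2]+z0]
    f=least_squares(lambda p:(proj(n,W(p))-uv).ravel(),x0,loss='soft_l1');return f.x,f.fun.reshape(-1,2)
E
python3 - <<'E'
from h import *
cv=lambda a:np.array(a)/4+[155,182]
p,e=fit("top",[[-267,69,108],[-267,-69,108],[-130,69,108],[-130,-69,108],[-70,41,108],[-70,-41,108],[-8,-55,160],[-8,55,160],[249,55,160],[249,-55,160]],
 cv([[34,172],[77,352],[217,126],[262,305],[302,142],[330,248],[417,243],[382,98],[726,18],[760,147]]),0,[.5,0,-1.4])
print(np.round(p,4),np.round(e,1).tolist())
t,e=fit("top",[[-45,30,36],[-45,-30,36],[45,30,36],[45,-30,36],[45,-30,0]],cv([[65,204],[83,282],[180,183],[192,264],[202,262]]),.09,[.5,.1,-1.4])
print(np.round(t,4),np.round(e,1).tolist())
c,s=np.cos(p[2]),np.sin(p[2]);d=t[:2]-p[:2]
print("tin in box",c*d[0]+s*d[1],-s*d[0]+c*d[1],np.degrees(t[2]-p[2]))
E
```

```text
[ 0.4974 -0.0711 -1.3208] [[-0.3, -0.3], [-0.1, 0.8], [-0.6, -0.5], [-0.5, 0.5], [0.2, -0.4], [0.1, 0.2], [0.5, 0.5], [-0.5, -0.8], [0.1, -3.1], [2.1, 1.7]]
[ 0.4522  0.1311 -1.3983] [[-1.0, -0.3], [-2.2, 0.8], [1.1, -0.5], [1.5, -0.2], [0.1, 0.3]]
tin in box -0.20716199070887642 0.00621076114127915 -4.44257544153401
```

```bash
cat >> h.py <<'E'
BX=np.array([.4974,-.0711]);BY=-1.3208
Rb=R.from_euler('z',BY)
LEAN=40
Rt=Rb*R.from_matrix(np.array([[-1,0,0],[0,1,0],[0,0,-1.]]))*R.from_euler('y',-LEAN,degrees=True)  # tool x=-box x, y=+box y, z down, then lean
def st():
    o=r.get_obs();Rc=R.from_quat(o["ee_rot"]);b=Rb.inv().apply(np.array(o["eef_pos"])-[*BX,0])
    print("t",round(o["time_s"],2),"box mm",np.round(b*1000,1),"F box",np.round(Rb.inv().apply(o["contact_force"]),1),"open",round(o["opening"],2),"err deg",round(np.degrees((Rc.inv()*Rt).magnitude()),1))
    return b,Rc
def to(tgt):
    b,Rc=st();d=np.array(tgt)/1000-b
    print("turn units (tool)",np.round(np.degrees((Rc.inv()*Rt).as_rotvec())/6,2),"shift tool@target mm",np.round(Rt.inv().apply(Rb.apply(d))*1000,1),"@now",np.round(Rc.inv().apply(Rb.apply(d))*1000,1))
E
python3 - <<'E'
from h import *
to([-310,5,170]); print(Rt.as_matrix().round(2).tolist())
E
```

```text
t 0.15 box mm [-703.3 -202.2  230.7] F box [0.1 0.1 0.6] open 1.0 err deg 73.4
turn units (tool) [ 3.64 -5.97 10.03] shift tool@target mm [-262.3  207.2  299.3] @now [-363.8 -255.4   61. ]
[[-0.19, 0.97, 0.16], [0.74, 0.25, -0.62], [-0.64, 0.0, -0.77]]
```

Call:
arm_command(
  plan=[
    [[0,0,0,0.3,-0.5,0.84],[0,0,0,0.3,-0.5,0.84],[0,0,0,0.3,-0.5,0.84],[0,0,0,0.3,-0.5,0.84],[0,0,0,0.3,-0.5,0.84],[0,0,0,0.3,-0.5,0.84],[0,0,0,0.3,-0.5,0.84],[0,0,0,0.3,-0.5,0.84],[0,0,0,0.3,-0.5,0.84],[0,0,0,0.3,-0.5,0.84],[0,0,0,0.3,-0.5,0.84],[0,0,0,0.3,-0.5,0.84]],
  ],
  claw=0.7,
  grip_force=20,
)

```text
time_s: 1.65
eef_pos: [0.1274, 0.5608, 0.2309]
ee_rot: [0.579, 0.74, -0.208, 0.272]
contact_force: [-0.5, -0.3, -0.1]
opening: 0.296
gripper_force: 0.0
```

Run:
```python
from h import *
to([-310,5,170])
```

```text
t 1.65 box mm [-703.7 -202.1  230.9] F box [ 0.2 -0.6 -0.1] open 0.3 err deg 0.6
turn units (tool) [ 0.02  0.01 -0.09] shift tool@target mm [-262.5  207.1  299.7] @now [-260.2  208.8  300.6]
```

Call:
arm_command(
  plan=[
    [[-0.0218,0.0173,0.025,0,0,-0.09],[-0.0218,0.0173,0.025,0,0,0],[-0.0218,0.0173,0.025,0,0,0],[-0.0218,0.0173,0.025,0,0,0],[-0.0218,0.0173,0.025,0,0,0],[-0.0218,0.0173,0.025,0,0,0],[-0.0218,0.0173,0.025,0,0,0],[-0.0218,0.0173,0.025,0,0,0],[-0.0218,0.0173,0.025,0,0,0],[-0.0218,0.0173,0.025,0,0,0],[-0.0218,0.0173,0.025,0,0,0],[-0.0218,0.0173,0.025,0,0,0]],
  ],
)

```text
time_s: 3.15
eef_pos: [0.428, 0.2313, 0.1693]
ee_rot: [0.575, 0.743, -0.209, 0.27]
contact_force: [1.5, 0.5, -0.1]
opening: 0.301
gripper_force: 0.0
```

Run:
```python
from h import *
import cv2
to([-295,5,105])
a=get_image("wrist")[:,:,::-1]
b=get_image("scene")[:,:,::-1][130:290,180:420]
cv2.imwrite("pics/w1.png",np.hstack([cv2.resize(a,(400,300)),cv2.resize(b,(400,300))]))
```

```text
t 3.15 box mm [-310.2    7.6  169.3] F box [-0.1  1.6 -0.1] open 0.3 err deg 0.3
turn units (tool) [ 0.03 -0.01  0.03] shift tool@target mm [29.7 -2.6 59. ] @now [29.6 -2.7 59. ]
```

View pics/w1.png

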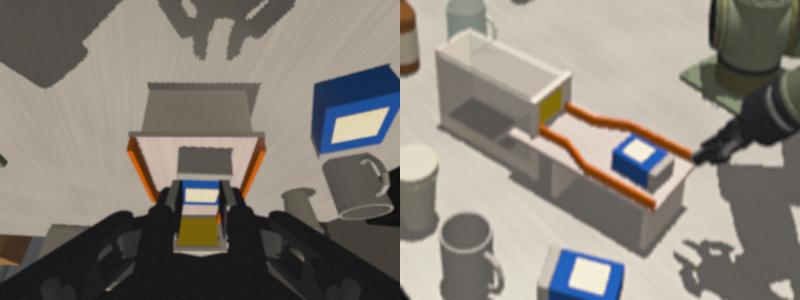

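The wrist view shows the tin's lid ahead of the fingers, about centred at (205,210), and the scene view shows the fingers behind the deck's end. I'll lower them and then feel for the tin.

Call:
arm_command(
  plan=[
    [[0.006,-0.0005,0.012,0,0,0],[0.006,-0.0005,0.012,0,0,0],[0.006,-0.0005,0.012,0,0,0],[0.006,-0.0005,0.012,0,0,0],[0.0057,-0.0005,0.011,0,0,0],[0,0,0,0,0,0],[-0.0077,0,0.0064,0,0,0],[-0.0077,0,0.0064,0,0,0],[-0.0077,0,0.0064,0,0,0],[0,0,0,0,0,0]],
  ],
)

```text
time_s: 4.5
eef_pos: [0.4364, 0.1869, 0.1058]
ee_rot: [0.576, 0.743, -0.209, 0.27]
contact_force: [-0.5, -0.3, -1.3]
opening: 0.302
gripper_force: 0.0
```

Run:
```python
from h import *
import cv2
to([-220,2,105])
a=get_image("wrist")[:,:,::-1]
b=get_image("top")[182:282,155:355,::-1]
cv2.imwrite("pics/w2.png",np.vstack([cv2.resize(a[180:,128:384],(600,300)) ,cv2.resize(b,(600,300))]))
```

```text
t 4.5 box mm [-265.1    4.7  105.8] F box [ 0.1 -0.5 -1.3] open 0.3 err deg 0.2
turn units (tool) [ 0.03 -0.01  0.01] shift tool@target mm [-34.1  -2.7  29.6] @now [-34.1  -2.8  29.6]
```

View pics/w2.png

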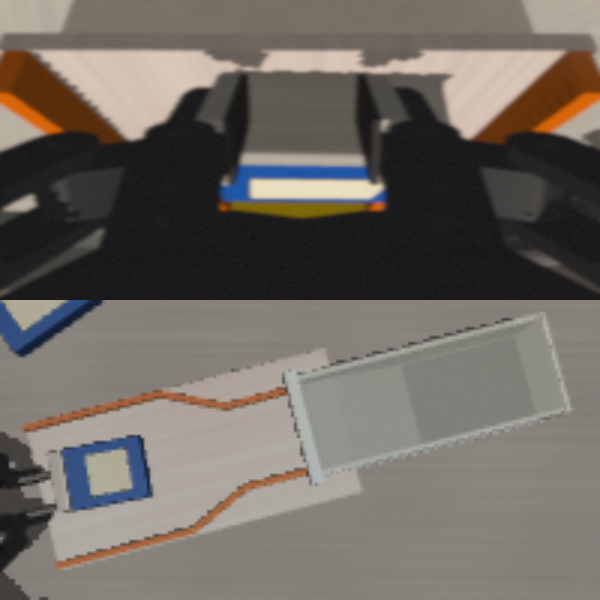

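The fingers are just behind the tin's lid, with their tips at about (50,475) and (52,517) in the lower half. I'll push slowly to square the tin.

Call:
arm_command(
  plan=[
    [[-0.0046,-0.0002,0.0038,0,0,0],[-0.0046,-0.0002,0.0038,0,0,0],[-0.0046,-0.0002,0.0038,0,0,0],[-0.0046,-0.0002,0.0038,0,0,0],[-0.0046,-0.0002,0.0038,0,0,0],[-0.0046,-0.0002,0.0038,0,0,0],[-0.0046,-0.0002,0.0038,0,0,0],[-0.0046,-0.0002,0.0038,0,0,0],[-0.0046,-0.0002,0.0038,0,0,0],[-0.0046,-0.0002,0.0038,0,0,0],[-0.0046,-0.0002,0.0038,0,0,0],[-0.0046,-0.0002,0.0038,0,0,0]],
  ],
)

```text
time_s: 6.1
eef_pos: [0.4521, 0.1176, 0.106]
ee_rot: [0.575, 0.743, -0.209, 0.271]
contact_force: [-0.5, 0.6, 0.1]
opening: 0.299
gripper_force: 0.3
```

Run:
```python
from h import *
import cv2
to([-140,2,104])
b=get_image("top")[182:282,155:355,::-1]
cv2.imwrite("pics/w3.png",cv2.resize(b,(800,400),interpolation=cv2.INTER_CUBIC))
```

```text
t 6.1 box mm [-194.     2.8  106. ] F box [-0.7 -0.3  0.1] open 0.3 err deg 0.3
turn units (tool) [ 0.03 -0.01  0.03] shift tool@target mm [-40.1  -0.8  36.2] @now [-40.2  -1.   36.2]
```

View pics/w3.png

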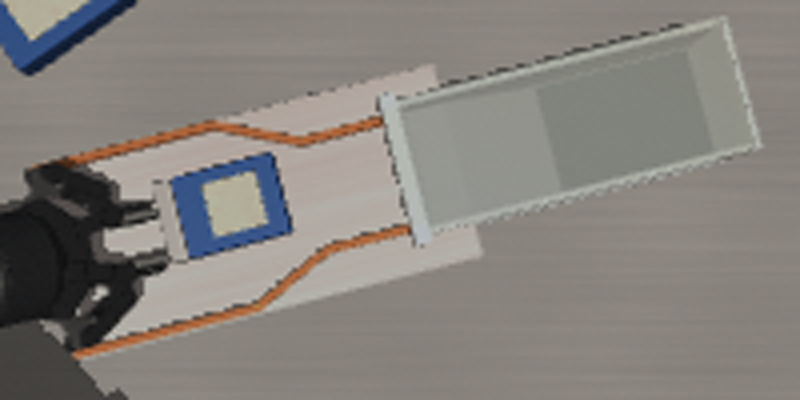

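Run:
```python
from h import *
cv=lambda a:np.array(a)/4+[155,182]
t,e=fit("top",[[-45,30,36],[-45,-30,36],[45,30,36],[45,-30,36]],cv([[155,184],[176,262],[270,156],[286,235]]),.09,[.5,.1,-1.4])
print(e.round(1).tolist(),Rb.inv().apply([t[0]-BX[0],t[1]-BX[1],0])*1000,np.degrees(t[2]-BY))
```

```text
[[-0.8, -0.1], [-1.4, 0.6], [0.8, -0.4], [1.5, -0.0]] [-138.54225526    6.12219195    0.        ] -0.920240552434793
```

The tin is now square to the channel and about 6 mm to the +y side, which fits between the rails. I'll keep pushing.

Call:
arm_command(
  plan=[
    [[-0.0058,-0.0003,0.0049,0,0,0],[-0.0058,-0.0003,0.0049,0,0,0],[-0.0058,-0.0003,0.0049,0,0,0],[-0.0058,-0.0003,0.0049,0,0,0],[-0.0058,-0.0003,0.0049,0,0,0],[-0.0058,-0.0003,0.0049,0,0,0],[-0.0058,-0.0003,0.0049,0,0,0],[-0.0058,-0.0003,0.0049,0,0,0],[-0.0058,-0.0003,0.0049,0,0,0],[-0.0058,-0.0003,0.0049,0,0,0],[-0.0058,-0.0003,0.0049,0,0,0],[0,0,0,0,0,0]],
  ],
)

```text
time_s: 7.65
eef_pos: [0.4697, 0.0356, 0.1056]
ee_rot: [0.575, 0.743, -0.209, 0.27]
contact_force: [-0.7, 0.7, -0.1]
opening: 0.302
gripper_force: 0.0
```

Run:
```python
from h import *
import cv2
to([-15,0,104])
b=get_image("top")[182:282,155:355,::-1];a=get_image("scene")[:,:,::-1][130:290,180:420]
cv2.imwrite("pics/w4.png",np.vstack([cv2.resize(b,(600,300)),cv2.resize(a,(600,300))]))
```

```text
t 7.65 box mm [-110.3   -0.5  105.6] F box [-0.8 -0.5 -0.1] open 0.3 err deg 0.2
turn units (tool) [ 0.02 -0.01  0.02] shift tool@target mm [-72.    0.5  62.5] @now [-72.    0.2  62.4]
```

View pics/w4.png

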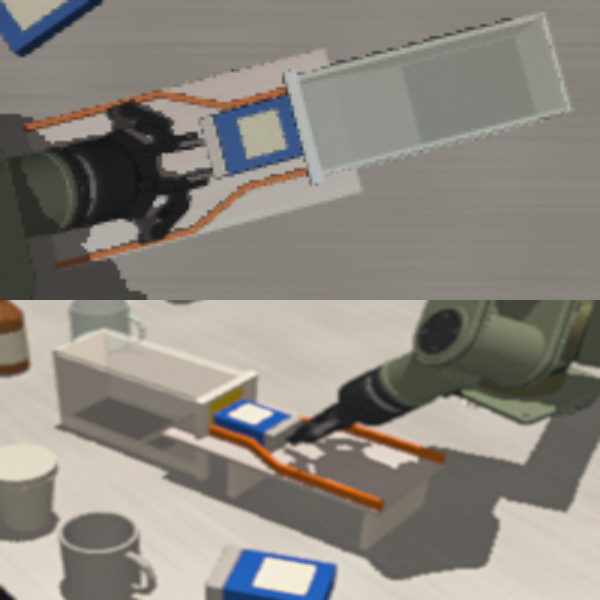

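The tin is inside the narrow channel with its nose at the flap, at about (300,130) in the upper half. Now I'll open the flap with it.

Call:
arm_command(
  plan=[
    [[-0.0051,0,0.0043,0,0,0],[-0.0051,0,0.0043,0,0,0],[-0.0051,0,0.0043,0,0,0],[-0.0051,0,0.0043,0,0,0],[-0.0051,0,0.0043,0,0,0],[-0.0051,0,0.0043,0,0,0],[-0.0051,0,0.0043,0,0,0],[-0.0051,0,0.0043,0,0,0],[-0.0051,0,0.0043,0,0,0],[-0.0051,0,0.0043,0,0,0],[-0.0051,0,0.0043,0,0,0],[-0.0051,0,0.0043,0,0,0]],
  ],
)

```text
time_s: 9.25
eef_pos: [0.4901, -0.0417, 0.1054]
ee_rot: [0.575, 0.743, -0.209, 0.271]
contact_force: [-0.8, 0.4, 0.0]
opening: 0.3
gripper_force: 0.6
```

Run:
```python
from h import *
import cv2
to([-5,0,104])
b=get_image("top")[182:282,155:355,::-1];a=get_image("scene")[:,:,::-1][130:290,180:420]
cv2.imwrite("pics/w5.png",np.vstack([cv2.resize(b,(600,300)),cv2.resize(a,(600,300))]))
```

```text
t 9.25 box mm [-30.3   0.2 105.4] F box [-0.6 -0.7  0. ] open 0.3 err deg 0.3
turn units (tool) [ 0.03 -0.01  0.03] shift tool@target mm [-18.5  -0.2  17.4] @now [-18.5  -0.3  17.4]
```

View pics/w5.png

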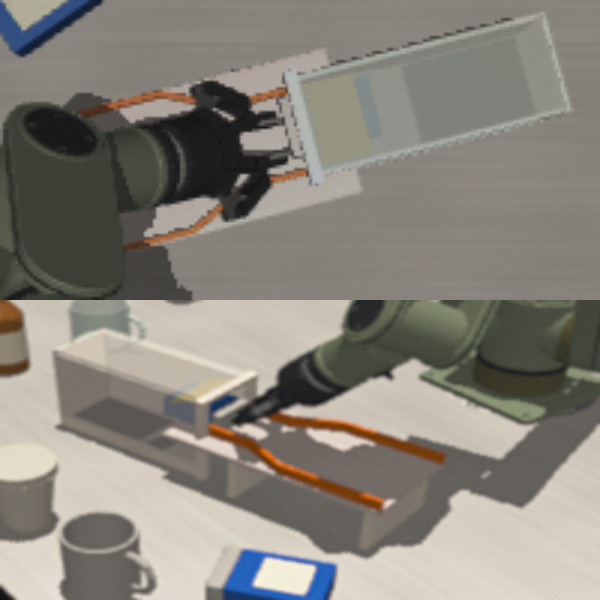

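The flap is riding on the tin, and the tin's rear is about 20 mm short of the mouth. Next is the final push, followed at once by drawing back.

Call:
arm_command(
  plan=[
    [[-0.0057,0,0.0049,0,0,0],[-0.0057,0,0.0049,0,0,0],[-0.0057,0,0.0049,0,0,0],[-0.0057,0,0.0049,0,0,0],[0.0184,0,-0.0154,0,0,0],[0.0184,0,-0.0154,0,0,0],[0.0184,0,-0.0154,0,0,0],[0.0184,0,-0.0154,0,0,0]],
  ],
)

```text
time_s: 10.35
eef_pos: [0.4732, 0.0229, 0.1049]
ee_rot: [0.575, 0.743, -0.209, 0.27]
contact_force: [0.9, 0.6, -0.1]
opening: 0.297
gripper_force: 0.0
```

Run:
```python
from h import *
import cv2
to([0,0,104])
b=get_image("top")[182:282,155:355,::-1];a=get_image("scene")[:,:,::-1][130:290,180:420]
cv2.imwrite("pics/w6.png",np.vstack([cv2.resize(b,(600,300)),cv2.resize(a,(600,300))]))
```

```text
t 10.35 box mm [-9.710e+01 -1.000e-01  1.049e+02] F box [-0.4  1.1 -0.1] open 0.3 err deg 0.2
turn units (tool) [ 0.03 -0.01  0.02] shift tool@target mm [-73.8   0.1  63.1] @now [-73.8  -0.2  63. ]
```

View pics/w6.png

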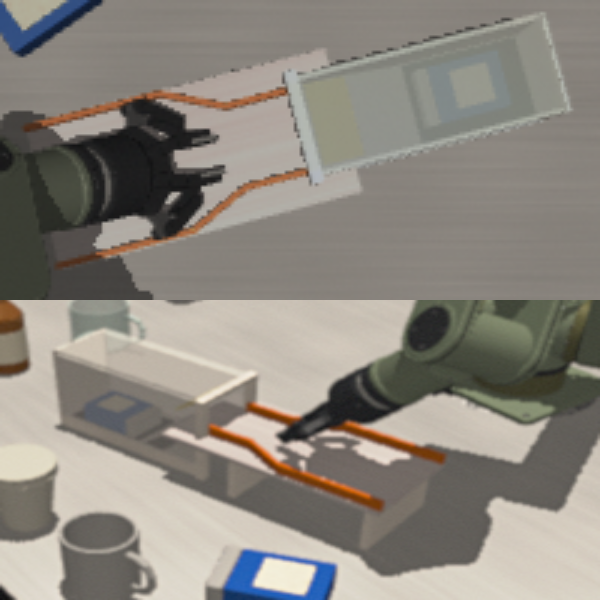

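The tin is in the chute at about (475,85) and the flap is falling shut, with the fingers clear of the mouth. I'll back away a little and wait.

Call:
arm_command(
  plan=[
    [[0,0,-0.015,0,0,0],[0,0,-0.015,0,0,0],[0,0,-0.015,0,0,0],[0,0,-0.015,0,0,0],[0,0,0,0,0,0],[0,0,0,0,0,0],[0,0,0,0,0,0],[0,0,0,0,0,0],[0,0,0,0,0,0],[0,0,0,0,0,0],[0,0,0,0,0,0],[0,0,0,0,0,0]],
  ],
)

```text
time_s: 11.95
eef_pos: [0.4637, 0.0599, 0.1509]
ee_rot: [0.575, 0.743, -0.209, 0.271]
contact_force: [-0.1, -0.1, 0.4]
opening: 0.298
gripper_force: 0.0
```

Call:
arm_command(
  plan=[
    [[0,0,0,0,0,0],[0,0,0,0,0,0],[0,0,0,0,0,0],[0,0,0,0,0,0],[0,0,0,0,0,0],[0,0,0,0,0,0],[0,0,0,0,0,0],[0,0,0,0,0,0],[0,0,0,0,0,0],[0,0,0,0,0,0],[0,0,0,0,0,0],[0,0,0,0,0,0]],
  ],
)

```text
time_s: 13.45
eef_pos: [0.4637, 0.0599, 0.1509]
ee_rot: [0.575, 0.743, -0.209, 0.271]
contact_force: [-0.8, -0.0, -0.2]
opening: 0.3
gripper_force: 0.0
```

Call:
arm_command(
  plan=[
    [[0,0,0,0,0,0],[0,0,0,0,0,0],[0,0,0,0,0,0],[0,0,0,0,0,0],[0,0,0,0,0,0],[0,0,0,0,0,0],[0,0,0,0,0,0],[0,0,0,0,0,0],[0,0,0,0,0,0],[0,0,0,0,0,0],[0,0,0,0,0,0],[0,0,0,0,0,0]],
  ],
)

```text
time_s: 14.95
eef_pos: [0.4637, 0.0599, 0.1509]
ee_rot: [0.575, 0.743, -0.209, 0.271]
contact_force: [0.6, 0.7, 0.4]
opening: 0.3
gripper_force: 0.0
```

Run:
```python
from h import *
import cv2
st()
b=get_image("top")[182:282,155:355,::-1];a=get_image("scene")[:,:,::-1]
cv2.imwrite("pics/w7.png",np.vstack([cv2.resize(b,(600,300)),cv2.resize(a[130:290,180:420],(600,300))]))
```

```text
t 14.95 box mm [-135.3   -0.3  150.9] F box [-0.5  0.7  0.4] open 0.3 err deg 0.3
```

View pics/w7.png

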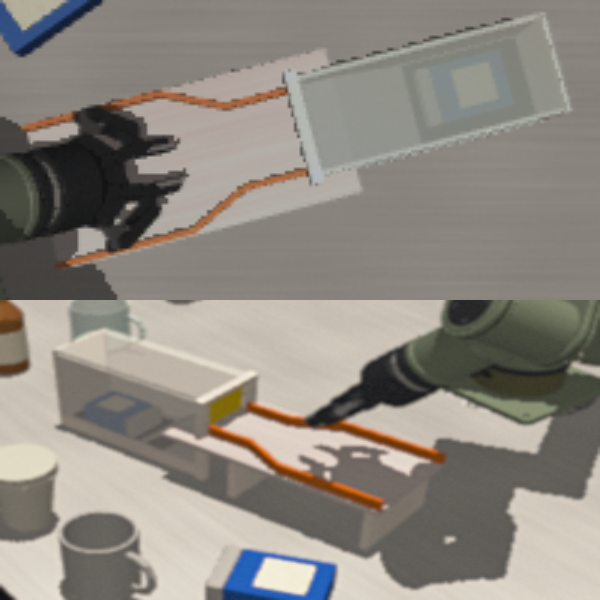

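The tin lies on the chute floor at about (475,85), the flap hangs shut at (227,403), and the fingers touch nothing.

```bash
python3 -c "
from cell import r
print(r.sign_off())"
```

```text
the job is handed in; nothing more can be done
None
```

The blue tin was pushed in under the flap and dropped down the chute, the flap hangs shut with the fingers clear of it, and the job was handed in at about 15 s.

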